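# Set the bench magnifier over the marked chip and clamp it

## Task

Swing the bench magnifier sideways until its arm points straight at the red chip on the green board, so that the chip is centred from side to side under the lens. Then screw the orange clamp ring on the magnifier's pivot down (clockwise from above) until you feel it come up tight, no further, because forcing it drags the arm off the chip. Leave the magnifier standing over the red chip with the ring tight, let go of everything, and do not push the loose things on the bench about.

Things in the scene. Friction and masses are not known exactly. Their poses are not given: they have to be found in the camera images.
- mag_arm (a joint): Swing of the magnifier arm about its upright pivot, rad, counter-clockwise from above positive, range -1.2 to 1.2. Held by stiff friction, it takes about 0.9 N m to swing (some 4 N pushed sideways at the lens) and stays where it is left.
- lens (a point): Centre of the magnifier's round lens, white rim 110 mm across and 14 mm thick, this point half-way up it, about 155 mm above the bench and 210 mm from the pivot axis. Axes turn with the arm: x from the lens to the pivot, y sideways, z up. A white bar 18 mm wide, 12 mm thick joins it to the hub. Beside the rim is free space; below it only boards and holders under 60 mm tall.
- hub_top (a point): Centre of the top face of the arm's white hub (34 mm diameter), on the upright pivot axis, 190 mm above the bench; the clamp ring comes down on this face. It turns with the arm, axes as the lens. A brass threaded stud 14 to 16 mm across rises 45 mm above it through the ring; the arm's bar passes 29 mm below it.
- ring_mid (a point): Centre of the orange knurled clamp ring on the pivot axis, 42 mm diameter, 24 mm tall. Clockwise from above goes down, 4 mm a turn; starts 1/4 to just over 1/2 turn from tight. Carried by the arm. Loose it turns with 0.1 N m; once on the hub the torque rises about 2.3 N m per rad and above 0.9 N m drags the arm round. Let go, it eases back but stays down on the hub. z up, white mark along its x.
- red_chip (a point): Top centre of the red chip, 14 mm square, in the middle of the green board (90 x 66 mm) in a small black and aluminium holder fixed to the bench; the chip's top is 46 mm above the bench. It lies 190 to 232 mm from the pivot axis: the arm can point at it, but the lens centre may pass up to 22 mm nearer or farther, which is all right.
- black_chip (a point): Top centre of the black chip in the middle of the other, blue board, in a holder of the same size (46 mm tall, fixed). Not the one to look at.
- solder_reel: Yellow reel of solder wire, 52 mm diameter, 34 mm tall, beside the magnifier's stand; origin under its centre. Leave alone.
- tape_roll: White roll of tape, 64 mm diameter, 18 mm tall, beside the magnifier's stand; origin under its centre. Leave alone.
- screwdriver: Red-handled screwdriver, 170 mm long, lying to the robot's left. Leave alone.
- meter: Yellow multimeter, 140 x 75 x 34 mm, to the left; origin under its centre. Leave alone.
- parts_box: Clear plastic parts box, 110 x 80 x 45 mm, to the right; origin under its centre. Leave alone.
- clamp: Small blue bench clamp, 100 mm long, 50 mm tall, to the right; origin under its base. Leave alone.
- flux_jar: Small jar, 44 mm diameter, 50 mm tall, to the right near the robot; origin under its centre. Leave alone.
Not all that is in view belongs to the job. What is shaped like the part that bears red_chip but pink or turquoise is not meant.

How it is judged:
By the outcome, as a careful person would: the job done as asked, in the order asked, and still so for the second after the job is handed in, with the robot touching nothing.
It also fails if it takes over 72 s, if anything falls off the work surface, if the arm or the gripper's body presses on something with over 40 N, if the wrist force passes 120 N, or if a joint passes its speed limit or range.

## Robot

A 6-joint arm with a two-finger parallel gripper is mounted at the origin on the work surface. World frame = base frame: x ahead of the robot, y to its left, z up, the work surface at z = 0. Lengths are in m, angles in degrees, forces in N, time in s.
With the tool pointing down it reaches from about 0.35 to 0.875 m from the base axis. Payload 15.5 kg.
Tool frame: the origin (TCP) lies on the centre line of the jaws, within the pads' length; the fingertips stand 14 mm ahead of it and the grasp point (between the pads) lies 5 mm behind it (env.tcp_to_tips is the distance from the TCP to the fingertips, in m); z points along the fingers, y is the line along which they close (so a half turn about z gives the same grasp; the last joint's range is limited). The gripper opens to 85 mm and grips with 20 to 120 N. Pads are 22 mm wide; open, the fingers measure 114 mm over their backs; the gripper's body (76 mm by 85 mm) begins 54 mm behind the grasp point. The pads swing forward as they close: fully open they stand 13 mm farther back than shut.
Start: joints at [-73.253, 28.281, 77.091, -0, 74.628, -5.472], TCP at [0.236, -0.579, 0.245] pointing down, gripper open.
Joint ranges: [-166.48, 166.48], [-47.26, 123.95], [12.59, 153.08], [-70.14, 250.14], [6.76, 159.57], [-176.63, 176.63]. Speed limits (degrees/s): [108.29, 108.29, 147.25, 172.46, 172.46, 172.46].

## Interface

Orientations are given as a 3x3 rotation matrix whose columns are the frame's x, y, z axes.
In Python, from plant import env gives the robot as it stands. The module is installed in compiled form; this text tells all that it offers.
- The arm moves only by the tool carry_out, never from a script. Its argument "motion" is a list that holds one entry, the list of rows, each a list of 7 numbers: the gripper's target within -1 to 1 (shut at 1, half-way at 0, fully open at -1), then the shift along the world's x, y, z scaled (see below), then the turn, a rotation vector about the world's x, y, z scaled (see below). A call has 1 to 20 rows; each row shifts and turns the commanded pose from where the row before left it; what a row does not reach is not made up. The controller multiplies each number of a shift by 5 cm and each number of a turn by 0.15 rad. A row lasts 1/8 s, in which the tool goes at most 62.5 mm and 10.7 degrees, less where a joint would pass 70% of its speed; a pose out of reach is approached as far as the arm can. A call with a number of a shift or a turn outside -1 to 1 is refused whole. A call with a gripper value outside its range is refused whole. The fingers move at their own pace and stop on an object; "squeeze" is the grip in N (left out, the last holds). Time passes only in rows, so rows that do not move let the fingers close. It gives the time, the measured TCP pose, the force, the opening and the grip force at its end, in the units of the state.
- env.read_state(): the state, without advancing time (a new reading comes with each control period).
- env.camera(name): name is "side" or "top" or "wrist"; returns the picture (420x560x3 uint8, red, green, blue); there is no depth.
- env.get_calibration(name): a dict with "fx", "fy", "cx", "cy" (pixels), "rvec" (rotation vector, rad) and "tvec" (3), from world to camera coordinates, as OpenCV has them; the wrist camera has in their place "T_tool_cam" (4x4, takes a point from camera to tool coordinates, whose origin is the TCP and whose axes are the flange's). Camera axes: x right, y down, z forward; pixel columns grow to the right and rows downward; lengths in m; the calibration is good to about 2 mm. A picture is of the moment at which its call begins: read the wrist's pose just before it. get_calibration takes no time and is no camera call.
- env.job_done(): hands the job in; it is judged then, once.
The state is a dict: "time": time; "joint_positions": joint angles; "qd": joint speeds; "tau": joint torques, N m; "ee_pos": TCP position; "ee_rot": TCP orientation; "ft_force": force on the tool from outside, world axes, zero at the start; "moment": the same for the moment, N m; "grip_width": finger opening in m; "grip_force": force on a finger pad.
Only numpy, scipy, OpenCV 4.12 (cv2) and the standard library are available. Lean on these libraries where they do the work, as an engineer would, in place of code of your own. Each camera call takes 0.05 s, during which the arm holds its last target. There are 200 camera calls.

## Working session

There is one attempt and no reset: what is moved stays moved. The work goes in short steps, Python scripts to look and compute and a tool call to move; the robot and the scene stay as the last step left them, time stands still between calls to the robot, and variables do not carry over. Pictures are saved under pics/ and viewed, at most 10 in all, crops included, and the job is handed in when it is done.

Besides the shell and the picture viewer there is one more tool, called after "Request:" by a JSON object that holds its "name" and its "arguments". carry_out: Moves the arm, as the interface text tells. Its arguments: {"type":"object","properties":{"motion":{"type":"array","items":{"type":"array","items":{"type":"array","items":{"type":"number","minimum":-1,"maximum":1}}}},"squeeze":{"type":"number"}},"required":["motion"]}

```bash
mkdir -p pics
cat > h.py <<'E'
import numpy as np,cv2
from plant import env
def snap(n,f=None):
    im=env.camera(n); 
    if f: cv2.imwrite('pics/'+f,im[:,:,::-1])
    return im
def cam(n,s=None):
    c=env.get_calibration(n)
    K=np.array([[c['fx'],0,c['cx']],[0,c['fy'],c['cy']],[0,0,1]])
    if 'rvec' in c and c['rvec'] is not None:
        R=cv2.Rodrigues(np.array(c['rvec'],float))[0];t=np.array(c['tvec'],float).ravel()
        return K,R,t
    T=np.eye(4);T[:3,:3]=s['ee_rot'];T[:3,3]=s['ee_pos'];T=np.linalg.inv(T@np.array(c['T_tool_cam']))
    return K,T[:3,:3],T[:3,3]
def onz(C,u,v,z):
    K,R,t=C;d=R.T@np.linalg.inv(K)@[u,v,1];o=-R.T@t
    return o+d*(z-o[2])/d[2]
def proj(C,p):
    K,R,t=C;q=K@(R@np.array(p)+t);return q[:2]/q[2]
E
python3 - <<'E'
from h import *
a=snap('top');b=snap('side')
cv2.imwrite('pics/top0.png',a[:,:,::-1]);cv2.imwrite('pics/side0.png',b[:,:,::-1])
print(env.read_state())
for n in('top','side'):
    C=cam(n);print(n,C[0][0,0],-C[1].T@C[2],C[1][2])
E
```

```text
{'time': 0.1, 'joint_positions': array([-7.32532097e+01,  2.83117181e+01,  7.71237822e+01,  1.68252667e-04,
        7.46268873e+01, -5.47154477e+00]), 'qd': array([-0.00108349, -0.07069411,  0.01330156, -0.07121072,  0.03838639,
        0.00730032]), 'tau': array([ 7.02942525e-04, -8.83591032e+01, -3.84564149e+01, -1.03725158e-04,
        5.12110972e-03, -3.96251139e-06]), 'ee_pos': array([ 0.23625427, -0.57830119,  0.2447544 ]), 'ee_rot': array([[ 9.25749937e-01,  3.78136163e-01, -3.11038094e-04],
       [ 3.78136276e-01, -9.25749355e-01,  1.04350297e-03],
       [ 1.06642893e-04, -1.08363759e-03, -9.99999407e-01]]), 'ft_force': array([0.36340303, 0.31077587, 0.69858267]), 'moment': array([0.00730869, 0.01015524, 0.00030002]), 'grip_force': 0.0, 'grip_width': 0.08599120124517896}
top 378.91483150289713 [ 0.41243533 -0.01088844  1.17894972] [ 0.08565697  0.0230559  -0.99605788]
side 480.23529011655893 [-0.0898136   0.6087978   0.95328712] [ 0.50139592 -0.51254656 -0.69706395]
```

View pics/top0.png

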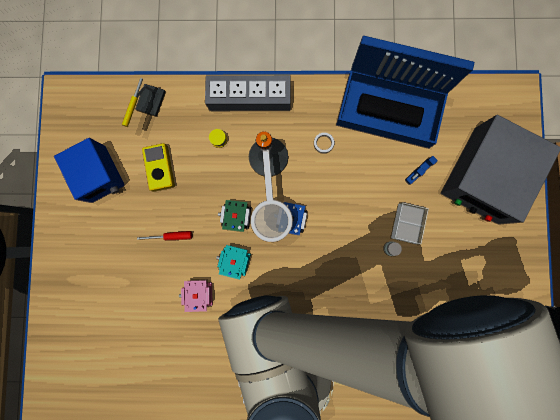

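View pics/side0.png

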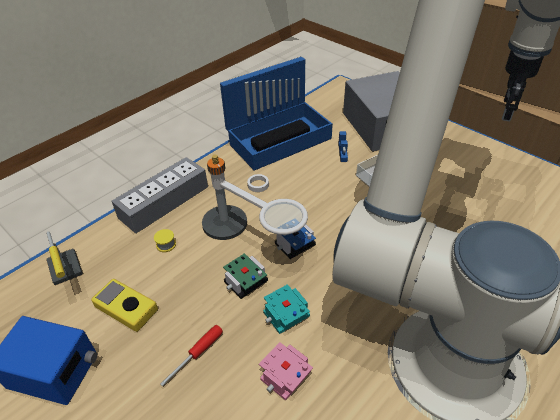

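The top view shows the ring at (264,139), the lens at (271,221) over the blue board, and the green board's red chip at about (235,215). The turquoise and pink boards are decoys. Next I measure these.

```bash
cat >> h.py <<'E'
def blobs(im,lo,hi,mina=15):
    h=cv2.cvtColor(im,cv2.COLOR_RGB2HSV);m=cv2.inRange(h,lo,hi)
    n,_,st,c=cv2.connectedComponentsWithStats(m)
    return [(c[i].round(1).tolist(),st[i].tolist()) for i in range(1,n) if st[i][4]>=mina],m
def tri(C1,p1,C2,p2):
    P=[C[0]@np.c_[C[1],C[2]] for C in(C1,C2)]
    X=cv2.triangulatePoints(P[0],P[1],np.array(p1,float).reshape(2,1),np.array(p2,float).reshape(2,1)).ravel();return X[:3]/X[3]
E
python3 - <<'E'
from h import *
for n in('top','side'):
    im=cv2.imread(f'pics/{n}0.png')[:,:,::-1].copy()
    print(n,'orange',blobs(im,(6,170,120),(16,255,255))[0])
    r1=blobs(im,(0,150,90),(4,255,255),8)[0];r2=blobs(im,(174,150,90),(180,255,255),8)[0];print('red',r1,r2)
    b=blobs(im,(0,0,190),(180,40,255),100)[0];print('white',b)
    C=cam(n)
    print([proj(C,p) for p in [(.80,-.0,.2)]])
C=cam('top');print(onz(C,235,215,.046),onz(C,264,139,.21),onz(C,271,221,.16))
for z in(.19,.22,.235):print(onz(C,264,139,z))
E
```

```text
top orange [([263.4, 139.0], [256, 132, 16, 15, 143])]
red [([234.1, 215.1], [232, 213, 5, 5, 24]), ([488.7, 217.7], [486, 215, 6, 6, 24]), ([176.5, 235.5], [163, 232, 28, 8, 194]), ([232.5, 261.8], [230, 260, 5, 5, 19]), ([194.8, 295.4], [193, 294, 5, 4, 18])] []
white [([217.6, 89.0], [210, 82, 16, 15, 205]), ([237.3, 88.8], [230, 82, 16, 15, 205]), ([257.0, 89.0], [249, 82, 16, 15, 195]), ([276.5, 88.9], [269, 82, 16, 15, 206]), ([269.5, 200.5], [251, 152, 41, 89, 618]), ([252.9, 337.1], [239, 312, 31, 59, 386])]
[array([285.95845967,  93.80901036])]
side orange [([211.7, 164.0], [207, 159, 12, 9, 59]), ([220.4, 161.6], [218, 158, 6, 9, 37])]
red [([244.2, 269.6], [241, 267, 8, 6, 28]), ([285.7, 303.1], [282, 300, 8, 7, 34]), ([205.4, 340.7], [189, 325, 33, 34, 408]), ([285.2, 364.8], [281, 361, 9, 8, 43])] []
white [([184.4, 168.5], [174, 162, 23, 14, 149]), ([167.6, 178.5], [156, 171, 24, 16, 163]), ([274.5, 210.4], [222, 181, 85, 52, 1203]), ([150.1, 189.1], [139, 182, 23, 16, 174]), ([131.8, 200.0], [120, 192, 24, 17, 187]), ([381.2, 232.9], [343, 206, 78, 53, 2021]), ([58.8, 229.5], [53, 222, 13, 19, 133]), ([438.3, 252.8], [422, 233, 31, 40, 778]), ([450.5, 404.5], [400, 377, 119, 43, 1550])]
[array([201.8303985 , 136.95988502])]
[0.4859119  0.15221923 0.046     ] [0.67454423 0.05636401 0.21      ] [0.46298015 0.03827568 0.16      ]
[0.6799544  0.05775216 0.19      ]
[0.67183915 0.05566993 0.22      ]
[0.66778152 0.05462882 0.235     ]
```

Run:
```python
import cv2,numpy as np
a=cv2.imread('pics/top0.png')[125:250,210:310];b=cv2.imread('pics/side0.png')[145:300,190:320]
a=cv2.resize(a,None,fx=4,fy=4,interpolation=2);b=cv2.resize(b,(400,477),interpolation=2)
o=np.zeros((500,800,3),np.uint8);o[:500,:400]=a;o[:477,400:]=b
cv2.imwrite('pics/crop1.png',o)
```

```text
(no output)
```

View pics/crop1.png

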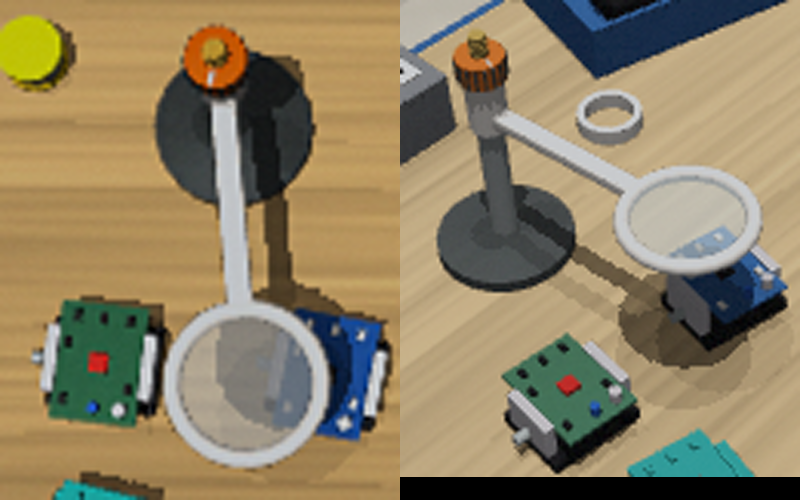

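The ring and chip are both clear. The pivot is at about (0.673, 0.056), the lens at (0.463, 0.037) and the chip at (0.486, 0.152), so the swing needed is about 32°, with the lens moving towards +y. I'll move near the lens on its -y side and look with the wrist camera.

Request:
{"name": "carry_out", "arguments": {"motion": [[[1,0.37,0.8,0.14,0,0,0],[1,0.37,0.8,0.14,0,0,0],[1,0.37,0.8,0.14,0,0,0],[1,0.37,0.8,0.14,0,0,0],[1,0.37,0.8,0.14,0,0,0],[1,0.37,0.8,0.14,0,0,0],[1,0.37,0.8,0.14,0,0,0],[1,0.37,0.8,0.14,0,0,0],[1,0.37,0.8,0.14,0,0,0],[1,0.37,0.8,0.14,0,0,0],[1,0.37,0.8,0.14,0,0,0],[1,0.37,0.8,0.14,0,0,0],[1,0,0,0,0,0,0],[1,0,0,0,0,0,0]]]}}

```text
time: 1.85
ee_pos: [0.4581, -0.0987, 0.329]
ee_rot: [[0.926, 0.379, -0.001], [0.379, -0.926, -0.0], [-0.001, -0.0, -1.0]]
ft_force: [0.2, -0.9, -0.7]
grip_width: 0.0001
grip_force: 0.0
```

Run:
```python
from h import *
s=env.read_state();C=cam('wrist',s);im=snap('wrist','w1.png')
print(s['time'],s['ee_pos'],s['joint_positions'].round(1),s['grip_width'])
print('cam',-C[1].T@C[2],C[1][2])
for n,p in dict(piv=(.673,.056,.216),chip=(.486,.152,.046),lens=(.463,.037,.162)).items():print(n,proj(C,p))
```

```text
1.85 [ 0.45807707 -0.09866408  0.32899416] [-19.5  10.8  90.7  -0.   78.5  48.3] 5.986275894284895e-05
cam [ 0.52237054 -0.07266214  0.45632759] [-0.25278286 -0.10391965 -0.96192595]
piv [ 154.13367512 -277.40848746]
chip [68.97769176 63.4804033 ]
lens [123.04182021 131.46450647]
```

View pics/w1.png

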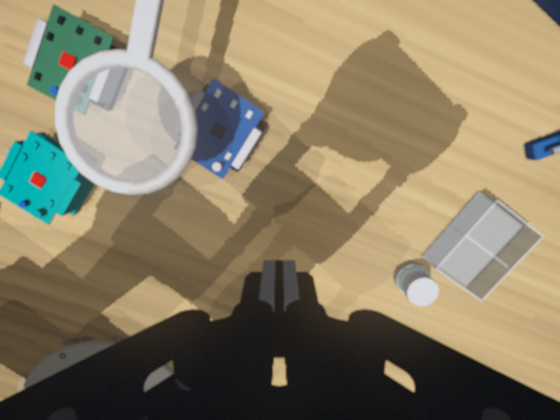

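The wrist view agrees with the top-view estimates: the chip was predicted at (69,63) and seen at about (67,61). Now I descend beside the rim and push along the arc, stopping short.

Request:
{"name": "carry_out", "arguments": {"motion": [[[1,0.07,0.19,-0.87,0,0,0],[1,0.07,0.19,-0.87,0,0,0],[1,0.07,0.19,-0.87,0,0,0],[1,0.07,0.19,-0.87,0,0,0],[1,0,0,0,0,0,0],[1,-0.06,0.28,0,0,0,0],[1,-0.06,0.28,0,0,0,0],[1,-0.06,0.28,0,0,0,0],[1,-0.06,0.28,0,0,0,0],[1,-0.06,0.28,0,0,0,0],[1,-0.06,0.28,0,0,0,0],[1,0,0.21,0,0,0,0],[1,0,0.21,0,0,0,0],[1,0,0.21,0,0,0,0],[1,0,0.21,0,0,0,0],[1,0,0.21,0,0,0,0],[1,0,0,0,0,0,0]]]}}

```text
time: 4.03
ee_pos: [0.4543, 0.0768, 0.1552]
ee_rot: [[0.925, 0.379, -0.0], [0.379, -0.925, 0.0], [0.0, -0.0, -1.0]]
ft_force: [1.0, 0.2, -0.7]
grip_width: -0.0001
grip_force: 0.0
```

Run:
```python
from h import *
s=env.read_state();print(s['time'],s['ee_pos'],s['ft_force'])
a=snap('top');b=snap('side');w=snap('wrist')
o=np.zeros((600,800,3),np.uint8)
o[:320,:400]=cv2.resize(a[120:280,180:380],(400,320),interpolation=2)
o[:320,400:]=cv2.resize(b[140:300,180:380],(400,320),interpolation=2)
o[320:,:373]=cv2.resize(w,(373,280))
cv2.imwrite('pics/p2.png',o[:,:,::-1]);
for n,i in(('t2',a),('s2',b)):cv2.imwrite(f'pics/{n}.png',i[:,:,::-1])
```

```text
4.025 [0.45430582 0.07676011 0.15518079] [ 0.98100953  0.22398883 -0.67316867]
```

View pics/p2.png

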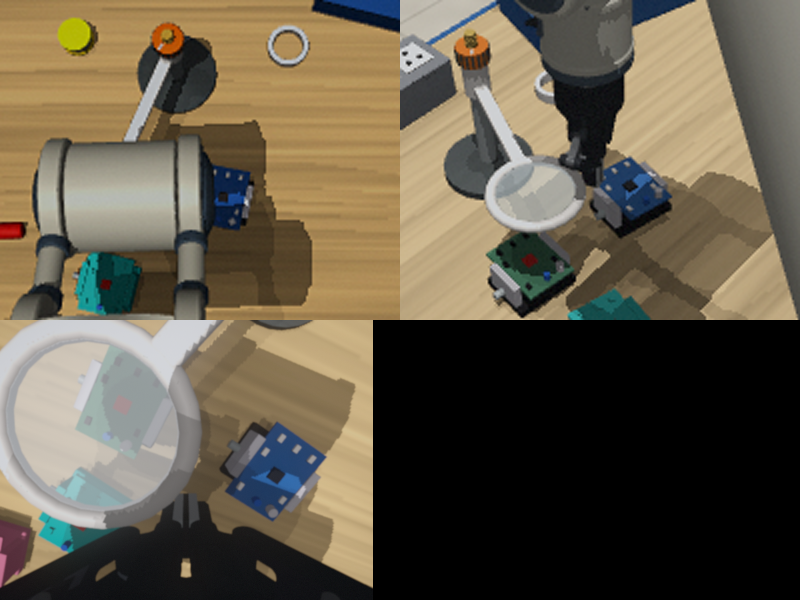

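The lens now stands roughly over the green board. I'll back off, lift and turn the wrist for a clean overhead measurement.

Request:
{"name": "carry_out", "arguments": {"motion": [[[1,-0.18,-0.36,0,0,0,0],[1,0,0,1,0,0,0],[1,0,0,1,0,0,0],[1,0,0,1,0,0,0],[1,0,0,1,0,0,0],[1,0.31,-0.2,0.11,0,0,0.985],[1,0.31,-0.2,0.11,0,0,0.985],[1,0.31,-0.2,0.11,0,0,0.985],[1,0.31,-0.2,0.11,0,0,0.985],[1,0.31,-0.2,0.11,0,0,0.985],[1,0.31,-0.2,0.11,0,0,0.985],[1,0.31,-0.2,0.11,0,0,0.985],[1,0.31,-0.2,0.11,0,0,0.985],[1,0,0,0,0,0,0],[1,0,0,0,0,0,0]]]}}

```text
time: 6.05
ee_pos: [0.5687, -0.0219, 0.3989]
ee_rot: [[0.004, 1.0, -0.001], [1.0, -0.004, 0.0], [0.0, -0.001, -1.0]]
ft_force: [0.1, -0.4, 0.6]
grip_width: 0.0003
grip_force: 0.0
```

Run:
```python
from h import *
s=env.read_state();C=cam('wrist',s);im=snap('wrist','w3.png');np.save('s3.npy',s,allow_pickle=True)
b=snap('side','s3.png');a=snap('top','t3.png')
print(s['time'],s['ee_pos'],s['joint_positions'].round(1))
print('orange',blobs(im,(6,170,100),(16,255,255))[0]);print('red',[x for x in blobs(im,(0,120,80),(5,255,255),20)[0]])
for n,p in dict(piv=(.673,.056,.216),chip=(.486,.152,.046),lens=(.486,.152,.162)).items():print(n,proj(C,p))
```

```text
6.05 [ 0.56872995 -0.02194195  0.39894212] [-8.2 17.4 70.8  0.  91.8 -8. ]
orange [([403.8, 100.1], [383, 74, 50, 51, 1083])]
red [([96.1, 19.1], [91, 13, 12, 13, 131])]
piv [404.88025534 101.88747882]
chip [209.42583691  23.78298295]
lens [185.29456516  -7.4936209 ]
```

View pics/w3.png

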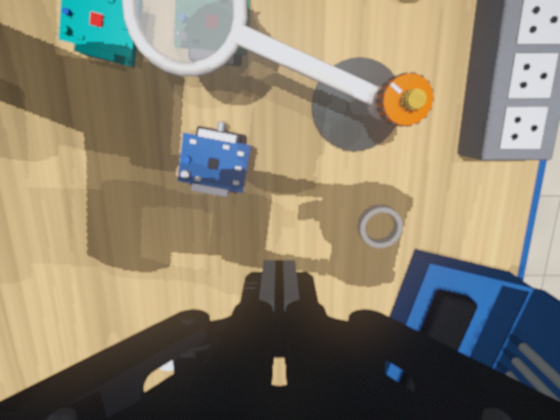

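The wrist view shows the ring at (405,99), the bar running to the lens, and the red chip faintly through the lens at about (211,20). Next I measure the lens centre and bar line against the chip in all views.

```bash
cat > m.py <<'E'
import sys
from h import *
from scipy.optimize import least_squares
def circ(P,r=None):
    return least_squares(lambda q:np.hypot(P[:,0]-q[0],P[:,1]-q[1])-(q[2] if r is None else r),[*P.mean(0)[:2],.055],loss='soft_l1',f_scale=.001).x
def lens(im,C,guess,z=.155,thr=(0,0,150),piv=np.array([.673,.056])):
    """white outer rim points by radial search outside-in, cast to the plane z"""
    h=cv2.cvtColor(im,cv2.COLOR_RGB2HSV);g=np.array(guess[:2])
    for it in range(3):
        pts=[]
        for a in np.arange(0,360,3):
            d=np.array([np.cos(np.radians(a)),np.sin(np.radians(a))])
            if d@(piv-g)/np.linalg.norm(piv-g)>.85: continue
            for r in np.arange(.070,.045,-.0003):
                u,v=proj(C,[*(g+d*r),z])
                if 1<=u<558 and 1<=v<418:
                    p=h[int(round(v)),int(round(u))]
                    if p[1]<45 and p[2]>130:
                        if r<.0695: pts.append(g+d*r)
                        break
                else: break
        q=circ(np.array(pts));g=q[:2]
    return q,len(pts)
E
python3 - <<'E'
from m import *
s=np.load('s3.npy',allow_pickle=True).item();Cs={'w':cam('wrist',s),'s':cam('side'),'t':cam('top')}
I={k:cv2.imread(f'pics/{k}3.png')[:,:,::-1].copy() for k in 'wst'}
for k in 'wst':
    print(k,'lens',lens(I[k],Cs[k],(.486,.15)))
# before, sanity: original pictures
for k,n in(('t','top'),('s','side')):
    print(n,'lens0',lens(cv2.imread(f'pics/{n}0.png')[:,:,::-1].copy(),Cs[k],(.463,.037)))
ct=onz(Cs['t'],234.1,215.1,.046);cs=onz(Cs['s'],244.2,269.6,.046);print('chip',ct,cs)
print('redthrough',[b for b in blobs(I['w'],(0,60,60),(8,255,255),15)[0]],[b for b in blobs(I['s'],(0,60,60),(8,255,255),15)[0]],[b for b in blobs(I['t'],(0,60,60),(8,255,255),15)[0] if b[0][0]<300])
# bar edges in wrist view: white run along columns 260..360
h=cv2.cvtColor(I['w'],cv2.COLOR_RGB2HSV);P=[]
for u in range(260,366,3):
    vs=[v for v in range(int(35+(u-245)*.42)-16,int(35+(u-245)*.42)+17) if h[v,u,1]<45 and h[v,u,2]>130]
    if vs:P.append(onz(Cs['w'],u,(vs[0]+vs[-1])/2,.161)[:2])
P=np.array(P);vx,vy,x0,y0=cv2.fitLine(P.astype(np.float32),cv2.DIST_HUBER,0,.01,.01).ravel()
d=np.array([vx,vy]);d=d*-np.sign(vx);print('bar dir',np.degrees(np.arctan2(d[1],-d[0])),'pt',x0,y0)
for nm,c in(('pivot',np.array([.673,.056])),('chipT',ct[:2]),('chipS',cs[:2])):
    r=c-[x0,y0];print(nm,'lateral mm',1e3*(d[0]*r[1]-d[1]*r[0]))
E
```

```text
w lens (array([0.48235206, 0.13957582, 0.05657622]), 44)
s lens (array([0.48355143, 0.13939454, 0.05739862]), 96)
t lens (array([0.48007492, 0.14059757, 0.05534433]), 66)
top lens0 (array([0.46447918, 0.03830791, 0.05592778]), 82)
side lens0 (array([0.46827035, 0.03734485, 0.05767027]), 97)
chip [0.48559275 0.15492597 0.046     ] [0.48676809 0.15657492 0.046     ]
redthrough [([96.0, 19.0], [90, 12, 13, 15, 162])] [([244.3, 269.7], [241, 267, 8, 7, 30]), ([285.8, 303.0], [282, 300, 9, 7, 37]), ([205.5, 341.3], [188, 325, 35, 34, 461]), ([285.2, 364.7], [281, 361, 9, 8, 42])] [([176.9, 235.4], [163, 231, 28, 9, 216]), ([195.0, 295.5], [193, 294, 5, 4, 20])]
bar dir 22.312412 pt 0.59338117 0.09265887
pivot lateral mm 3.68631224984399
chipT lateral mm -16.6824173562979
chipS lateral mm -18.654138946461238
```

Lens is at 23.4° and the chip at about 27.8° about the pivot (0.6745, 0.056), so roughly 16 mm more is needed at the lens. I'll go back at the same wrist yaw and push, stopping slightly short.

Request:
{"name": "carry_out", "arguments": {"motion": [[[1,-0.32,0.18,-0.11,0,0,-0.985],[1,-0.32,0.18,-0.11,0,0,-0.985],[1,-0.32,0.18,-0.11,0,0,-0.985],[1,-0.32,0.18,-0.11,0,0,-0.985],[1,-0.32,0.18,-0.11,0,0,-0.985],[1,-0.32,0.18,-0.11,0,0,-0.985],[1,-0.32,0.18,-0.11,0,0,-0.985],[1,-0.32,0.18,-0.11,0,0,-0.985],[1,0,0,-1,0,0,0],[1,0,0,-1,0,0,0],[1,0,0,-1,0,0,0],[1,0,0,-1,0,0,0],[1,0,0,0,0,0,0],[1,0.08,0.2,0,0,0,0],[1,0.08,0.2,0,0,0,0],[1,0.08,0.2,0,0,0,0],[1,0.08,0.2,0,0,0,0],[1,0,0,0,0,0,0]]]}}

```text
time: 8.45
ee_pos: [0.4576, 0.0908, 0.1557]
ee_rot: [[0.925, 0.379, 0.001], [0.379, -0.925, 0.0], [0.001, 0.0, -1.0]]
ft_force: [-0.5, -0.1, 0.2]
grip_width: -0.0002
grip_force: 0.0
```

```bash
cat > a.py <<'E'
from m import *
s=env.read_state();print(s['time'],s['ee_pos'],s['ft_force'].round(1))
p=np.array([.6745,.0562]);im=snap('side');cv2.imwrite('pics/s4.png',im[:,:,::-1])
q,n=lens(im,cam('side'),(.488,.152));print(q,n,'ang',np.degrees(np.arctan2(q[1]-p[1],p[0]-q[0])))
E
python3 a.py
python3 - <<'E'
from m import *
s=np.load('s3.npy',allow_pickle=True).item();C=cam('wrist',s);im=cv2.imread('pics/w3.png')[:,:,::-1].copy()
c=im[5:40,195:225].astype(int);m=(c[:,:,0]-c[:,:,1]>25).astype(np.uint8);M=cv2.moments(m,True)
u,v=195+M['m10']/M['m00'],5+M['m01']/M['m00'];print(M['m00'],u,v,onz(C,u,v,.046))
E
```

```text
8.45 [0.45761404 0.09078933 0.15565252] [-0.5 -0.1  0.2]
[0.48770859 0.15777939 0.0525366 ] 98 ang 28.537873782236368Traceback (most recent call last):
  File "<stdin>", line 4, in <module>
ZeroDivisionError: float division by zero
```

Request:
{"name": "carry_out", "arguments": {"motion": [[[1,-0.2,-0.4,0,0,0,0],[1,0,0,1,0,0,0],[1,0,0,1,0,0,0],[1,0,0,1,0,0,0],[1,0,0,1,0,0,0],[1,0.28,-0.05,0.11,0,0,0.985],[1,0.28,-0.05,0.11,0,0,0.985],[1,0.28,-0.05,0.11,0,0,0.985],[1,0.28,-0.05,0.11,0,0,0.985],[1,0.28,-0.05,0.11,0,0,0.985],[1,0.28,-0.05,0.11,0,0,0.985],[1,0.28,-0.05,0.11,0,0,0.985],[1,0.28,-0.05,0.11,0,0,0.985],[1,0,0,0,0,0,0],[1,0,0,0,0,0,0]]]}}

```text
time: 10.38
ee_pos: [0.5588, 0.0499, 0.3991]
ee_rot: [[0.005, 1.0, -0.0], [1.0, -0.005, 0.0], [0.0, -0.0, -1.0]]
ft_force: [-1.3, 0.2, -0.2]
grip_width: -0.0001
grip_force: 0.0
```

Run:
```python
from m import *
s=env.read_state();C=cam('wrist',s);w=snap('wrist','w5.png');np.save('s5.npy',s,allow_pickle=True)
b=snap('side','s5.png');a=snap('top','t5.png')
p=np.array([.6745,.0562]);print(s['time'],s['ee_pos'])
for n,im,c in(('w',w,C),('s',b,cam('side')),('t',a,cam('top'))):
    q,k=lens(im,c,(.487,.153));print(n,q,k,'ang',np.degrees(np.arctan2(q[1]-p[1],p[0]-q[0])))
print(proj(C,(.486,.155,.046)),proj(C,(.487,.154,.155)),proj(C,(.6745,.0562,.216)))
```

```text
10.375 [0.55881592 0.04992963 0.39906964]
w [0.48821659 0.15228755 0.05709518] 87 ang 27.285306650362134
s [0.48918631 0.15123046 0.05747425] 99 ang 27.149143394613837
t [0.48594808 0.15245846 0.05593846] 99 ang 27.044963594399324
[220.35678446  84.3336726 ] [203.78824167  76.505419  ] [410.35509956 187.42041852]
```

View pics/w5.png

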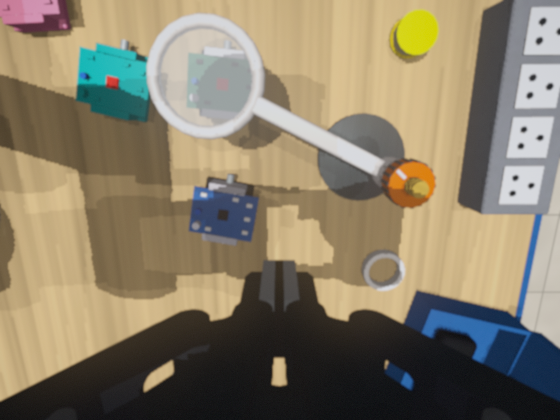

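The lens is at (206,76) and the red chip shows through it at about (222,84); the ring is at (410,184). Next I refine the chip and pivot positions.

Run:
```python
from m import *
s=np.load('s5.npy',allow_pickle=True).item();C=cam('wrist',s);w=cv2.imread('pics/w5.png')[:,:,::-1]
c=w[70:100,205:240].astype(int);d=c[:,:,0]-c[:,:,1];print(d.max(),np.median(d))
m=(d>(d.max()+np.median(d))/2).astype(np.uint8);M=cv2.moments(m,True)
u,v=205+M['m10']/M['m00'],70+M['m01']/M['m00'];chip=onz(C,u,v,.046);print(M['m00'],u,v,chip)
ims={'t':cv2.imread('pics/t5.png')[:,:,::-1].copy(),'w':w.copy(),'s':cv2.imread('pics/s5.png')[:,:,::-1].copy()}
s3=np.load('s3.npy',allow_pickle=True).item()
# pivot: stud-top blob (brass) triangulated wrist x wrist3, and ring top-face outline
def topring(im,C):
    h=cv2.cvtColor(im,cv2.COLOR_RGB2HSV);g=np.array([.674,.056]);z=.2155
    _,m=blobs(im,(5,140,60),(20,255,255))
    o=-C[1].T@C[2]
    for _ in range(4):
        P=[]
        for a in np.arange(0,360,6):
            dd=np.array([np.cos(np.radians(a)),np.sin(np.radians(a))])
            # only far side edge from camera is the top rim alone
            if dd@(o[:2]-g)/np.linalg.norm(o[:2]-g)>0.2: continue
            for r in np.arange(.03,.012,-.0002):
                u,v=proj(C,[*(g+dd*r),z]).round().astype(int)
                if m[v,u]: P.append(g+dd*r);break
        q=circ(np.array(P),.021);g=q[:2]
    return g
print('w5',topring(ims['w'],C));print('w3',topring(cv2.imread('pics/w3.png')[:,:,::-1].copy(),cam('wrist',s3)))
print('top',topring(cv2.imread('pics/top0.png')[:,:,::-1].copy(),cam('top')));print('side',topring(ims['s'],cam('side')))
for p in((.6745,.0562),(.673,.056),(.6745,.055),(.676,.0575)):
    print(p,np.degrees(np.arctan2(chip[1]-p[1],p[0]-chip[0])),'lens',np.degrees(np.arctan2(.1520-p[1],p[0]-.4878)))
```

```text
23 -8.0
130.0 221.8923076923077 83.83846153846154 [0.48795868 0.15557575 0.046     ]
w5 [0.67451165 0.05904052]
w3 [0.67463174 0.05777999]
top [0.67371429 0.05781868]
side [0.67413596 0.05916377]
(0.6745, 0.0562) 28.045468809665273 lens 27.163386884362353
(0.673, 0.056) 28.28589831066795 lens 27.400350700511872
(0.6745, 0.055) 28.331801175510588 lens 27.454136251065
(0.676, 0.0575) 27.544963024124893 lens 26.66238942195597
```

About 0.8° (2.9 mm at the lens) remains, so I'll repeat the same push 2.9 mm farther. After it I back off and go straight to the view pose.

Request:
{"name": "carry_out", "arguments": {"motion": [[[1,-0.28,0.05,-0.11,0,0,-0.985],[1,-0.28,0.05,-0.11,0,0,-0.985],[1,-0.28,0.05,-0.11,0,0,-0.985],[1,-0.28,0.05,-0.11,0,0,-0.985],[1,-0.28,0.05,-0.11,0,0,-0.985],[1,-0.28,0.05,-0.11,0,0,-0.985],[1,-0.28,0.05,-0.11,0,0,-0.985],[1,-0.28,0.05,-0.11,0,0,-0.985],[1,0,0,-1,0,0,0],[1,0,0,-1,0,0,0],[1,0,0,-1,0,0,0],[1,0,0,-1,0,0,0],[1,0,0,0,0,0,0],[1,0.057,0.113,0,0,0,0],[1,0.057,0.113,0,0,0,0],[1,0.057,0.113,0,0,0,0],[1,0.057,0.113,0,0,0,0],[1,0,0,0,0,0,0],[1,0,0,0,0,0,0]]]}}

```text
time: 12.9
ee_pos: [0.4588, 0.0925, 0.1553]
ee_rot: [[0.926, 0.378, 0.0], [0.378, -0.926, 0.0], [0.0, -0.0, -1.0]]
ft_force: [-0.0, 0.2, 0.0]
grip_width: -0.0002
grip_force: 0.0
```

Request:
{"name": "carry_out", "arguments": {"motion": [[[1,-0.2,-0.4,0,0,0,0],[1,0,0,1,0,0,0],[1,0,0,1,0,0,0],[1,0,0,1,0,0,0],[1,0,0,1,0,0,0],[1,0.28,-0.05,0.11,0,0,0.985],[1,0.28,-0.05,0.11,0,0,0.985],[1,0.28,-0.05,0.11,0,0,0.985],[1,0.28,-0.05,0.11,0,0,0.985],[1,0.28,-0.05,0.11,0,0,0.985],[1,0.28,-0.05,0.11,0,0,0.985],[1,0.28,-0.05,0.11,0,0,0.985],[1,0.28,-0.05,0.11,0,0,0.985],[1,0,0,0,0,0,0],[1,0,0,0,0,0,0]]]}}

```text
time: 14.78
ee_pos: [0.5602, 0.0525, 0.3989]
ee_rot: [[0.004, 1.0, -0.001], [1.0, -0.004, 0.0], [0.0, -0.001, -1.0]]
ft_force: [0.2, 0.2, -0.3]
grip_width: -0.0002
grip_force: 0.0
```

```bash
cat > b.py <<'E'
from m import *
def run(tag):
    s=env.read_state();C=cam('wrist',s);w=snap('wrist',f'w{tag}.png');b=snap('side',f's{tag}.png');a=snap('top',f't{tag}.png')
    p=np.array([.6743,.0575]);print(s['time'],s['ee_pos'],s['joint_positions'].round(1))
    u0,v0=proj(C,(.487,.1555,.046)).astype(int)
    L={}
    if 20<v0<400:
        c=w[v0-15:v0+15,u0-15:u0+15].astype(int);d=c[:,:,0]-c[:,:,1]
        m=(d>(d.max()+np.median(d))/2).astype(np.uint8);M=cv2.moments(m,True)
        print('chip w',M['m00'],onz(C,u0-15+M['m10']/M['m00'],v0-15+M['m01']/M['m00'],.046))
    chips=dict(w=(.4880,.1556),s=(.4868,.1566),t=(.4856,.1549))
    A=lambda q:np.degrees(np.arctan2(q[1]-p[1],p[0]-q[0]))
    for n,im,c in(('w',w,C),('s',b,cam('side')),('t',a,cam('top'))):
        q,k=lens(im,c,(.488,.155));print(n,q.round(4),k,'lens',A(q).round(2),'chip',A(chips[n]).round(2))
if __name__=='__main__':run(sys.argv[1])
E
python3 b.py 6
```

```text
14.775 [0.56015522 0.05254338 0.39893301] [-0.7 16.8 71.7  0.  91.5 -0.5]
chip w 128.0 [0.48794727 0.1556932  0.046     ]
w [0.4893 0.1544 0.0571] 88 lens 27.64 chip 27.77
s [0.4901 0.1536 0.0575] 99 lens 27.56 chip 27.86
t [0.4874 0.1542 0.0562] 99 lens 27.37 chip 27.3
```

The lens is now aligned to within about 0.1–0.3° in every view. Next I go above the ring with the gripper open, with plenty of clockwise wrist travel left.

Request:
{"name": "carry_out", "arguments": {"motion": [[[-1,0.285,0.014,-0.25,0,0,0.87],[-1,0.285,0.014,-0.25,0,0,0.87],[-1,0.285,0.014,-0.25,0,0,0.87],[-1,0.285,0.014,-0.25,0,0,0.87],[-1,0.285,0.014,-0.25,0,0,0.87],[-1,0.285,0.014,-0.25,0,0,0.87],[-1,0.285,0.014,-0.25,0,0,0.87],[-1,0.285,0.014,-0.25,0,0,0.87],[-1,0,0,0,0,0,0],[-1,0,0,0,0,0,0]]]}}

```text
time: 16.18
ee_pos: [0.6744, 0.0582, 0.2998]
ee_rot: [[-0.862, 0.506, 0.0], [0.506, 0.862, -0.0], [-0.0, 0.0, -1.0]]
ft_force: [0.3, -0.1, 0.2]
grip_width: 0.0856
grip_force: 0.0
```

```bash
python3 b.py 7
python3 - <<'E'
from h import *
s=env.read_state();C=cam('wrist',s);print(proj(C,(.6743,.0575,.216)),proj(C,(.6743,.0575,.235)),s['moment'])
im=cv2.imread('pics/w7.png')[:,:,::-1].copy();print(blobs(im,(5,140,60),(20,255,255),60)[0])
E
```

```text
16.175 [0.67435317 0.05815524 0.29976794] [ -0.1  30.3  64.6  -0.   85.  -59.7]
[277.96741362 229.78586763] [277.8847213  240.18243168] [ 0.02543434  0.02806021 -0.0094773 ]
[([280.3, 229.5], [248, 193, 66, 69, 3218])]m.py:5: RuntimeWarning: Mean of empty slice.
  return least_squares(lambda q:np.hypot(P[:,0]-q[0],P[:,1]-q[1])-(q[2] if r is None else r),[*P.mean(0)[:2],.055],loss='soft_l1',f_scale=.001).x
  ret = ret.dtype.type(ret / rcount)
Traceback (most recent call last):
  File "b.py", line 15, in <module>
    if __name__=='__main__':run(sys.argv[1])
                            ~~~^^^^^^^^^^^^^
  File "b.py", line 14, in run
    q,k=lens(im,c,(.488,.155));print(n,q.round(4),k,'lens',A(q).round(2),'chip',A(chips[n]).round(2))
        ~~~~^^^^^^^^^^^^^^^^^^
  File "m.py", line 22, in lens
    q=circ(np.array(pts));g=q[:2]
  File "m.py", line 5, in circ
    return least_squares(lambda q:np.hypot(P[:,0]-q[0],P[:,1]-q[1])-(q[2] if r is None else r),[*P.mean(0)[:2],.055],loss='soft_l1',f_scale=.001).x
                                                                                                 ~~~~~~~~~^^^^
IndexError: invalid index to scalar variable.
```

View pics/w7.png

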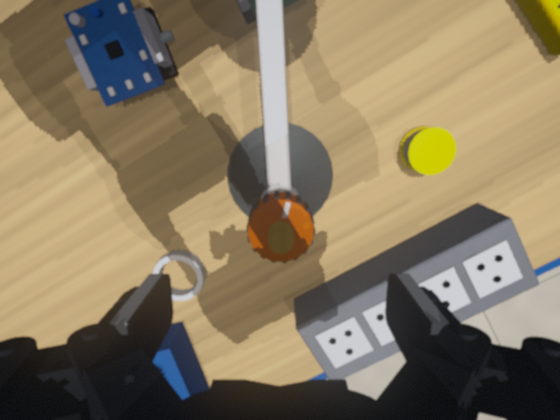

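The wrist view shows the ring centred between the open fingers at (281,229), its white mark at (288,210). I descend and grip.

Request:
{"name": "carry_out", "arguments": {"motion": [[[-1,0,0,-0.68,0,0,0],[-1,0,0,-0.68,0,0,0],[-1,0,0,-0.68,0,0,0],[-1,0,0,0,0,0,0],[1,0,0,0,0,0,0],[1,0,0,0,0,0,0],[1,0,0,0,0,0,0],[1,0,0,0,0,0,0],[1,0,0,0,0,0,0],[1,0,0,0,0,0,0]]], "squeeze": 60}}

```text
time: 17.58
ee_pos: [0.6756, 0.0585, 0.1991]
ee_rot: [[-0.864, 0.504, 0.003], [0.504, 0.864, 0.0], [-0.002, 0.002, -1.0]]
ft_force: [-0.3, 2.9, 8.4]
grip_width: 0.0405
grip_force: 59.4
```

```bash
python3 -c "
from h import *
s=env.read_state();print(s['moment'],s['ft_force'],s['joint_positions'].round(1))"
```

```text
[0.44407931 0.06092141 0.0206688 ] [-0.34677979  2.90113391  8.4060742 ] [ -0.1  34.9  72.1   0.   72.8 -59.9]
```

Gripped at 40.5 mm. I turn clockwise by 77° first, following the thread down.

Request:
{"name": "carry_out", "arguments": {"motion": [[[1,0,0,-0.002,0,0,-1],[1,0,0,-0.002,0,0,-1],[1,0,0,-0.002,0,0,-1],[1,0,0,-0.002,0,0,-1],[1,0,0,-0.002,0,0,-1],[1,0,0,-0.002,0,0,-1],[1,0,0,-0.002,0,0,-1],[1,0,0,-0.002,0,0,-1],[1,0,0,-0.002,0,0,-1],[1,0,0,0,0,0,0]]]}}

```text
time: 18.82
ee_pos: [0.6758, 0.0586, 0.1982]
ee_rot: [[0.304, 0.953, 0.003], [0.953, -0.304, 0.001], [0.002, 0.003, -1.0]]
ft_force: [1.2, 3.5, 8.1]
grip_width: 0.0408
grip_force: 59.4
```

```bash
cat > st.py <<'E'
from h import *
s=env.read_state();R=s['ee_rot'];print(s['time'],s['moment'].round(3),s['ft_force'].round(1),s['joint_positions'].round(1),'yaw',np.degrees(np.arctan2(R[1,0],R[0,0])),s['ee_pos'],s['grip_width'],s['tau'][5])
E
python3 st.py
```

```text
18.825 [ 0.598 -0.116  0.048] [1.2 3.5 8.1] [-0.1 35.  72.2  0.  72.6 17.6] yaw 72.27457595423687 [0.6758262  0.05861646 0.19819316] 0.04075065751407527 2.3295890539884567
```

Request:
{"name": "carry_out", "arguments": {"motion": [[[1,0,0,-0.002,0,0,-1],[1,0,0,-0.002,0,0,-1]]]}}

```text
time: 19.08
ee_pos: [0.6759, 0.0586, 0.198]
ee_rot: [[0.574, 0.819, 0.004], [0.819, -0.574, 0.001], [0.003, 0.003, -1.0]]
ft_force: [2.0, 3.5, 7.6]
grip_width: 0.0407
grip_force: 59.4
```

```bash
python3 st.py
```

```text
19.075 [ 0.572 -0.229  0.084] [2.  3.5 7.6] [-0.1 35.  72.2  0.  72.6 34.9] yaw 54.95370894899666 [0.67590078 0.05860057 0.19803838] 0.0407473733080179 -3.9522363245487213
```

Request:
{"name": "carry_out", "arguments": {"motion": [[[1,0,0,-0.002,0,0,-0.9]]]}}

```text
time: 19.2
ee_pos: [0.6759, 0.0586, 0.198]
ee_rot: [[0.679, 0.734, 0.004], [0.734, -0.679, 0.001], [0.003, 0.002, -1.0]]
ft_force: [1.8, 3.6, 8.2]
grip_width: 0.0407
grip_force: 59.4
```

```bash
python3 st.py
```

```text
19.2 [ 0.557 -0.2    0.079] [1.8 3.6 8.2] [-0.1 35.  72.2  0.  72.6 42.7] yaw 47.226660780627974 [0.67592066 0.05856184 0.19795114] 0.04069204570202244 -3.2444360107183456
```

The moment is steady at about 0.08 N·m, which is loose running friction. I continue in small steps.

Request:
{"name": "carry_out", "arguments": {"motion": [[[1,0,0,-0.0015,0,0,-0.7],[1,0,0,-0.0015,0,0,-0.7]]]}}

```text
time: 19.45
ee_pos: [0.676, 0.0586, 0.1978]
ee_rot: [[0.817, 0.577, 0.004], [0.577, -0.817, 0.001], [0.003, 0.002, -1.0]]
ft_force: [2.7, 2.9, 8.3]
grip_width: 0.0406
grip_force: 59.4
```

```bash
python3 st.py
```

```text
19.45 [ 0.555 -0.255  0.061] [2.7 2.9 8.3] [-0.1 35.  72.2  0.  72.6 54.6] yaw 35.26304938383836 [0.67595144 0.05856817 0.19779307] 0.04058414965548026 -2.6561006158590317
```

Request:
{"name": "carry_out", "arguments": {"motion": [[[1,0,0,-0.0015,0,0,-0.7],[1,0,0,-0.0015,0,0,-0.7]]]}}

```text
time: 19.7
ee_pos: [0.676, 0.0585, 0.1977]
ee_rot: [[0.919, 0.394, 0.004], [0.394, -0.919, 0.001], [0.004, 0.001, -1.0]]
ft_force: [2.1, 3.6, 7.0]
grip_width: 0.0405
grip_force: 59.4
```

```bash
python3 st.py
```

```text
19.7 [ 0.459 -0.252  0.079] [2.1 3.6 7. ] [-0.1 35.  72.2  0.  72.6 66.7] yaw 23.23155587156377 [0.67598699 0.05853062 0.19767208] 0.040523099798504325 -2.6755305379629135
```

Request:
{"name": "carry_out", "arguments": {"motion": [[[1,0,0,-0.0015,0,0,-0.7],[1,0,0,-0.0015,0,0,-0.7]]]}}

```text
time: 19.95
ee_pos: [0.676, 0.0585, 0.1975]
ee_rot: [[0.981, 0.194, 0.004], [0.194, -0.981, 0.001], [0.004, 0.0, -1.0]]
ft_force: [1.6, 2.6, 7.5]
grip_width: 0.0405
grip_force: 59.4
```

```bash
python3 st.py
```

```text
19.95 [ 0.44  -0.253  0.105] [1.6 2.6 7.5] [-0.1 35.  72.2  0.  72.5 78.7] yaw 11.201535236441275 [0.67600723 0.05851519 0.19753528] 0.04046290166594005 -2.6751503348350525
```

Request:
{"name": "carry_out", "arguments": {"motion": [[[1,0,0,-0.0015,0,0,-0.7],[1,0,0,-0.0015,0,0,-0.7]]]}}

```text
time: 20.2
ee_pos: [0.676, 0.0584, 0.1974]
ee_rot: [[1.0, -0.015, 0.004], [-0.015, -1.0, 0.0], [0.004, -0.001, -1.0]]
ft_force: [2.6, 3.3, 7.9]
grip_width: 0.0405
grip_force: 59.4
```

```bash
python3 st.py
```

```text
20.2 [ 0.454 -0.294  0.155] [2.6 3.3 7.9] [-0.1 35.  72.2  0.  72.5 90.7] yaw -0.8366163074289169 [0.67601279 0.05843592 0.19741706] 0.04051989474353209 -2.6756970584392548
```

Request:
{"name": "carry_out", "arguments": {"motion": [[[1,0,0,-0.0015,0,0,-0.7]]]}}

```text
time: 20.32
ee_pos: [0.676, 0.0584, 0.1973]
ee_rot: [[0.993, -0.119, 0.004], [-0.119, -0.993, 0.0], [0.004, -0.001, -1.0]]
ft_force: [2.5, 3.2, 8.5]
grip_width: 0.0403
grip_force: 59.4
```

```bash
python3 st.py
```

```text
20.325 [ 0.375 -0.288  0.138] [2.5 3.2 8.5] [-0.1 35.  72.2  0.  72.5 96.7] yaw -6.8512260873712805 [0.67602817 0.05841499 0.19731724] 0.04031304648729444 -2.675751820206642
```

Still loose, at 156° turned.

Request:
{"name": "carry_out", "arguments": {"motion": [[[1,0,0,-0.0015,0,0,-0.6],[1,0,0,-0.0015,0,0,-0.6]]]}}

```text
time: 20.58
ee_pos: [0.676, 0.0584, 0.1972]
ee_rot: [[0.956, -0.295, 0.004], [-0.295, -0.956, 0.0], [0.004, -0.002, -1.0]]
ft_force: [2.3, 2.7, 9.5]
grip_width: 0.0405
grip_force: 59.4
```

```bash
python3 st.py
```

```text
20.575 [ 0.335 -0.236  0.187] [2.3 2.7 9.5] [-1.00e-01  3.50e+01  7.22e+01  0.00e+00  7.25e+01  1.07e+02] yaw -17.133899357155514 [0.6760074  0.05841165 0.1971828 ] 0.04050108209758441 -2.2636643797159195
```

Request:
{"name": "carry_out", "arguments": {"motion": [[[1,0,0,-0.001,0,0,-0.6]]]}}

```text
time: 20.7
ee_pos: [0.676, 0.0584, 0.1972]
ee_rot: [[0.925, -0.379, 0.004], [-0.379, -0.925, 0.0], [0.004, -0.002, -1.0]]
ft_force: [0.7, 1.2, 9.9]
grip_width: 0.0405
grip_force: 59.5
```

```bash
python3 st.py
```

```text
20.7 [ 0.347 -0.27   0.286] [0.7 1.2 9.9] [-1.000e-01  3.500e+01  7.220e+01  0.000e+00  7.250e+01  1.122e+02] yaw -22.28586871818766 [0.67602573 0.0583772  0.19717103] 0.0405427372616812 -2.0734356343746185
```

The moment is rising, now 0.29 N·m, so contact has begun. I take smaller steps.

Request:
{"name": "carry_out", "arguments": {"motion": [[[1,0,0,-0.001,0,0,-0.4]]]}}

```text
time: 20.82
ee_pos: [0.676, 0.0584, 0.1971]
ee_rot: [[0.901, -0.434, 0.004], [-0.434, -0.901, 0.0], [0.003, -0.002, -1.0]]
ft_force: [1.6, 1.5, 9.1]
grip_width: 0.0405
grip_force: 59.5
```

```bash
python3 st.py
```

```text
20.825 [ 0.317 -0.186  0.418] [1.6 1.5 9.1] [-1.000e-01  3.500e+01  7.220e+01  0.000e+00  7.250e+01  1.156e+02] yaw -25.69070300311733 [0.6760025  0.05837115 0.19714607] 0.040518799413922654 -0.7061988115310669
```

The slope of about 2.2 N·m/rad confirms the ring is on the hub. One more small step takes it to about 0.6 N·m, well below drag.

Request:
{"name": "carry_out", "arguments": {"motion": [[[1,0,0,0,0,0,-0.45],[1,0,0,0,0,0,0]]]}}

```text
time: 21.08
ee_pos: [0.676, 0.0584, 0.1971]
ee_rot: [[0.871, -0.492, 0.004], [-0.492, -0.871, 0.0], [0.003, -0.002, -1.0]]
ft_force: [2.8, 1.8, 8.6]
grip_width: 0.0406
grip_force: 59.5
```

```bash
python3 st.py
```

```text
21.075 [ 0.261 -0.18   0.535] [2.8 1.8 8.6] [-1.000e-01  3.500e+01  7.220e+01  0.000e+00  7.250e+01  1.194e+02] yaw -29.471663608882192 [0.67600012 0.05836021 0.19714988] 0.04057757561661506 1.572171226143837
```

Tight at 0.54 N·m. I release, lift and return to the view pose to check the arm.

Request:
{"name": "carry_out", "arguments": {"motion": [[[-1,0,0,0,0,0,0],[-1,0,0,0,0,0,0],[-1,0,0,0,0,0,0],[-1,0,0,0,0,0,0],[-1,0,0,0.8,0,0,0],[-1,0,0,1,0,0,0],[-1,0,0,1,0,0,0],[-1,0,0,1,0,0,0],[-1,0,0,0.25,0,0,0]]]}}

```text
time: 22.2
ee_pos: [0.6755, 0.0581, 0.4015]
ee_rot: [[0.871, -0.491, 0.005], [-0.491, -0.871, -0.0], [0.005, -0.003, -1.0]]
ft_force: [-0.1, 0.3, -0.1]
grip_width: 0.0853
grip_force: 0.0
```

Request:
{"name": "carry_out", "arguments": {"motion": [[[1,-0.165,-0.01,0,0,0,1],[1,-0.165,-0.01,0,0,0,1],[1,-0.165,-0.01,0,0,0,1],[1,-0.165,-0.01,0,0,0,1],[1,-0.165,-0.01,0,0,0,1],[1,-0.165,-0.01,0,0,0,1],[1,-0.165,-0.01,0,0,0,1],[1,-0.165,-0.01,0,0,0,1],[1,-0.165,-0.01,0,0,0,1],[1,-0.165,-0.01,0,0,0,1],[1,-0.165,-0.01,0,0,0,1],[1,-0.165,-0.01,0,0,0,1],[1,-0.165,-0.01,0,0,0,1],[1,-0.165,-0.01,0,0,0,0.9],[1,0,0,0,0,0,0],[1,0,0,0,0,0,0]]]}}

```text
time: 24.2
ee_pos: [0.5594, 0.0511, 0.3973]
ee_rot: [[0.003, 1.0, -0.0], [1.0, -0.003, 0.0], [0.0, -0.0, -1.0]]
ft_force: [1.5, 0.3, -0.1]
grip_width: -0.0004
grip_force: 0.0
```

```bash
python3 b.py 9
```

```text
24.2 [0.55940479 0.05110764 0.3973315 ] [-0.9 16.7 72.   0.  91.3 -0.7]
chip w 137.0 [0.48795904 0.15564108 0.046     ]
w [0.4894 0.1544 0.0571] 84 lens 27.67 chip 27.77
s [0.4902 0.1536 0.0575] 99 lens 27.58 chip 27.86
t [0.4875 0.1543 0.0562] 99 lens 27.39 chip 27.3
```

View pics/w9.png

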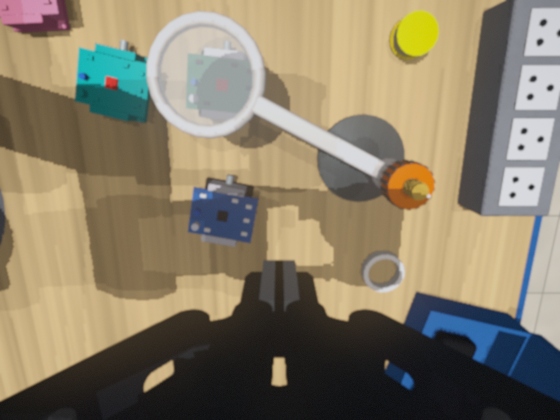

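The arm has not moved: the lens at (206,76) is aligned with the chip to about 0.1–0.3° (around 1 mm or less). The ring is down and the reel, tape roll and boards in view are where they were. Handing in.

```bash
python3 -c "
from plant import env
print(env.job_done())"
```

```text
the job is handed in; nothing more can be done
None
```

The job is handed in: the magnifier points at the red chip (off by 0.3° at most, about 1 mm at the lens), the clamp ring is tight at about 0.54 N·m, and the gripper is clear of everything.

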